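# Drive a padlock's retaining pin flush with the spring pin driver

## Robot

A 6-joint arm with a two-finger parallel gripper is mounted at the origin on a cart in front of the work surface, level with it; the furniture and walls round the work are solid. World frame = base frame: x ahead of the robot, y to its left, z up, the work surface at z = 0. Lengths are in m, angles in rad, forces in N, time in s.
With the tool pointing down it reaches from about 0.375 to 0.975 m from the base axis. Payload 3.8 kg.
Tool frame: the origin (TCP) lies at the very end of the fingers, on their centre line; the grasp point (between the pads) lies 19 mm behind it; z points along the fingers, y is the direction in which the jaws open and shut (so a half turn about z gives the same grasp; the last joint's range is limited). The gripper opens to 85 mm and grips with 20 to 120 N. Pads are 22 mm wide; open, the fingers measure 114 mm over their backs; the gripper's body (76 mm by 85 mm) begins 54 mm behind the grasp point. The pads swing forward as they close: fully open they stand 13 mm farther back than shut.
Start: joints at [1.168, 0.264, 1.604, -0, 1.274, -0.037], TCP at [0.241, 0.63, 0.231] pointing down, gripper open.
Joint ranges: [-2.63, 2.63], [-0.94, 2.18], [0.31, 2.57], [-1.31, 4.45], [0, 2.66], [-2.55, 2.55]. Speed limits (rad/s): [2.57, 2.57, 3.14, 3.14, 3.14, 3.14].

## Interface

Orientations are given as a rotation vector (axis times angle).
In Python, from workcell import status, read_camera, camera_info, order gives the robot as it stands.
- The arm moves only by the tool move_arm, never from a script. Its argument "deltas" is a list of rows, each a list of 3 entries, a list of its own where there are three numbers: the turn, a rotation vector about the world's x, y, z as a fraction of full scale, then the shift along the world's x, y, z as a fraction of full scale, then the closure, from -1 (fully open) to 1 (shut), so that 0 is half open. A call has 1 to 20 rows; each row is the pose to reach, as a shift and turn from the pose commanded when the call began; what a row does not reach only later rows make up. Full scale, the value 1, is 0.1 m for a shift and pi/2 rad for a turn. A row lasts 1/8 s, in which the tool goes at most 62.5 mm and 10.7 degrees, less where a joint would pass 70% of its speed; a pose out of reach is approached as far as the arm can. A call with a number of a shift or a turn outside -1 to 1 is refused whole. A call with a gripper value outside its range is refused whole. The fingers move at their own pace and stop on an object; "grip_force" is the grip in N (left out, the last holds). Time passes only in rows, so rows that repeat a pose let the fingers close. It gives the time, the measured TCP pose, the force and the opening at its end, in the units of the state.
- status.read_state(): the state, without advancing time (a new reading comes with each control period).
- read_camera(name): name is "scene" or "side" or "wrist"; returns (picture, depth): 384x512x3 uint8, red, green, blue; 384x512 float32, m along the optical axis (not along the pixel's ray), 0 where there is no reading.
- camera_info(name): a dict with "K" (3x3 intrinsics, pixels), "R" (3x3) and "t" (3): a world point X has camera coordinates R X + t. Camera axes: x right, y down, z forward; pixel columns grow to the right and rows downward; lengths in m; the calibration is good to about 2 mm. A picture is of the moment at which its call begins: read the wrist's pose just before it. camera_info takes no time and is no camera call; for the wrist camera it gives the pose at the moment of the call.
- order.finish_job(): hands the job in, once; it reports no verdict.
The state is a dict: "time": time; "q": joint angles; "joint_vel": joint speeds; "joint_torque": joint torques, N m; "tool_pos": TCP position; "tcp_rot": TCP orientation; "wrist_force": force on the tool from outside, world axes, zero at the start; "torque": the same for the moment, N m; "width": opening from 0.0 (shut) to 1.0 (fully open).
Only numpy, scipy, OpenCV 4.12 (cv2) and the standard library are available. Lean on these libraries where they do the work, as an engineer would, in place of code of your own. Each camera call takes 0.05 s, during which the arm holds its last target. There are 200 camera calls.

## Task

The small pin still sticks out of the side of the padlock clamped in the spring pin driver: drive it in flush with a blow of the sprung hammer. Draw the hammer back by its cross-bar until the sear catches it, without letting it slip forward early, and let go of it; then press the thumb pad at the other end of the driver down to fire it, and let the pad come up again. Do not push the pin in by hand, nor by pushing the hammer, and leave the loose things standing round it where they are.

Things in the scene. Friction and masses are not known exactly. Their poses are not given: they have to be found in the camera images.
- pin_driver: Bolted-down bench pin driver; base 90 (x) by 360 (y) by 12 mm, origin under its centre. On one line 55 mm up at x = 0, from +y to -y: clamped brass padlock (side with the pin at y = 110 mm; nest and strap to y = 168 mm, 78 mm high), bearing block (y 65 to 81, 70 high), steel hammer, spring barrel (y -137 to -75, 73 high), thumb pad (y = -165). The hammer is drawn to -y, strikes to +y.
- hammer (a joint): Hammer's slide, m: 0 = fully forward; grows as it is drawn back (driver's -y) against its spring; hard stop 0.056. Starts resting on the pin (0.006 to 0.011). The sear catches it once it is drawn past 0.048 and holds it at 0.048; draw to about 0.053, then let go. Takes 4.5 N at first, 9 N at 0.048, up to 15 N over the sear's tooth (from 0.031); let go too early, it flies forward.
- hammer_bar (a point): Centre of the hammer's cross-bar: horizontal round bar 12 mm thick, 54 mm long, parallel to the driver's x axis, on a 10 mm post, 108 mm above the bench; nothing else on the driver is higher than 80 mm. Push it from its +y side or pinch it from above. Moves with the hammer; at hammer 0 it stands at driver y = 47 mm.
- sear (a joint): The sear lever's hinge, rad: 0 = up (where its spring returns it), 0.11 = thumb pad pressed down to its stop.
- trigger_pad (a point): Centre of the top face of the sear's thumb pad, 34 mm (x) by 28 mm (y), at the -y end of the driver, 80 mm above the bench when up. Pressing it straight down by about 8 to 12 mm (about 3 to 6 N with the hammer caught) frees the hammer; its stop is 20 mm down. It comes up again by itself.
- pin (a joint): How far the 6 mm steel retaining pin still stands out of the padlock's side, m: about 0.006 to 0.011 at the start, 0 = flush. It sits tight: 9 N of friction, more than the hammer's spring gives when it rests on the pin, so it takes a blow to drive it home.
- pin_end (a point): Centre of the pin's outer end, facing the hammer's nose (driver -y), 55 mm above the bench.
- oil_bottle_mid (a point): Loose oil bottle, 37 mm wide and 122 mm high, half-way up; stands near the padlock end; leave alone.
- loose_padlock_mid (a point): Loose brass padlock, 68 x 42 x 17 mm, half-way up; lies near the padlock end; leave alone.
- lock_cylinder_mid (a point): Loose brass lock cylinder, 35 mm wide and 30 mm high, half-way up; stands beyond the thumb pad; leave alone.

How it is judged:
On the way:
1. the hammer is drawn back and held by the sear alone, the fingers off everything, the pin not yet driven (value of joint hammer above 0.045 m and contact force between the fingers and anything else below 0.5 N and value of joint pin above 0.005 m), for 0.2 s.
At the end, for the whole second after the job is handed in: The pin stands out less than 2 mm from the padlock's side, the hammer is forward again (less than 5 mm from its front stop) and the thumb pad is up again (less than 0.02 rad) (value of joint pin below 0.002 m and value of joint hammer below 0.005 m and value of joint sear below 0.02 rad); the robot touches nothing.
It fails at once if the pin is driven by hand: the robot presses on the hammer, the pin or the parts round them while or after the pin goes in (value of joint pin below 0.005 m and horizontal distance between the grasp point and hammer_bar below 0.1 m and contact force between any of the fingers, the arm and anything else above 1 N).
It fails at once if a loose thing is moved by more than 30 mm (distance of any of oil_bottle_mid, loose_padlock_mid, lock_cylinder_mid from where it was at the start of the episode above 0.03 m).
It also fails if it takes over 37 s, if anything falls off the work surface, if the arm or the gripper's body presses on something with over 40 N, if the wrist force passes 120 N, or if a joint passes its speed limit or range.

## Working session

There is one attempt and no reset: what is moved stays moved. The work goes in short steps, Python scripts to look and compute and a tool call to move; the robot and the scene stay as the last step left them, time stands still between calls to the robot, and variables do not carry over. Pictures are saved under pics/ and viewed, about 8 in all and at most 12, crops included, and the job is handed in when it is done.

Besides the shell and the picture viewer there is one more tool, called after "Emit:" as name(argument=value, ...), one argument or row to a line, values as JSON. move_arm: Moves the arm, as the interface text tells. Its arguments: {"type":"object","properties":{"deltas":{"type":"array","items":{"type":"array"}},"grip_force":{"type":"number"}},"required":["deltas"]}

```bash
mkdir -p pics; python3 - <<'E'
from workcell import status, read_camera, camera_info
import cv2,numpy as np
print(status.read_state())
ims=[]
for n in("scene","side"):
    p,d=read_camera(n);np.savez(f"{n}.npz",p=p,d=d,**camera_info(n));cv2.imwrite(f"pics/{n}0.png",p[:,:,::-1])
E
```

```text
{'time': 0.0, 'q': array([ 1.16807467e+00,  2.64760676e-01,  1.60543107e+00,  2.07539684e-05,
        1.27369875e+00, -3.68895985e-02]), 'joint_vel': array([-0.00086723,  0.00056674,  0.00245556,  0.00112877, -0.00082834,
       -0.00084797]), 'joint_torque': array([-1.51426819e-03, -5.15133083e+01, -3.67303741e+01, -7.53200169e-06,
        1.29313741e-02,  7.63555107e-06]), 'tool_pos': array([0.24115606, 0.62963766, 0.22992615]), 'tcp_rot': array([-0.57136296, -3.08866752,  0.00351522]), 'wrist_force': array([-0.15371098,  0.44958511,  0.31672435]), 'torque': array([ 0.04677157,  0.04123236, -0.00456241]), 'width': 1.0006774011923052}
```

View pics/scene0.png

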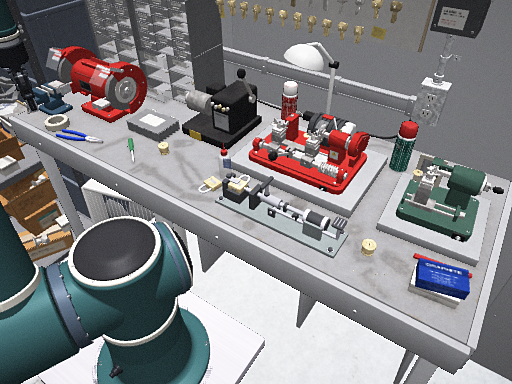

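View pics/side0.png

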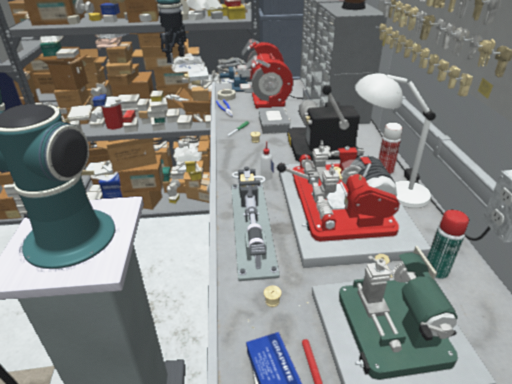

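The scene picture shows the driver with its padlock end near (235,185), thumb pad near (338,226) and lock cylinder at (369,247). I'll build a top-down map from the depth.

```bash
cat > h.py <<'E'
import numpy as np
def cloud(f):
    z=np.load(f); d=z['d']; v,u=np.indices(d.shape)
    c=np.stack([u,v,np.ones_like(u)],-1)@np.linalg.inv(z['K']).T*d[...,None]
    return (c-z['t'])@z['R'], z['p'], d
E
python3 - <<'E'
import numpy as np,cv2
from h import cloud
for f,px in(("scene",[(338,226),(369,242),(238,205),(330,240),(227,152)]),("side",[(256,240),(272,290),(250,180)])):
    X,p,d=cloud(f+".npz")
    for u,v in px: print(f,u,v,X[v,u].round(3))
# top-down maps
X,p,d=cloud("scene.npz"); c=X[226,338]
x0,x1,y0,y1=0.3,0.8,-0.4,0.3
out=[]
for f in("scene","side"):
    X,p,d=cloud(f+".npz")
    P=X[d>0];C=p[d>0][:,::-1];o=np.argsort(P[:,2]);P=P[o];C=C[o]
    m=(P[:,0]>x0)&(P[:,0]<x1)&(P[:,1]>y0)&(P[:,1]<y1)&(P[:,2]<.2)&(P[:,2]>-.02);P=P[m];C=C[m]
    im=np.zeros((500,700,3),np.uint8) # row: x decreasing, col: y decreasing
    r=((x1-P[:,0])*1000).astype(int).clip(0,499);k=((y1-P[:,1])*1000).astype(int).clip(0,699)
    im[r,k]=C
    im=cv2.dilate(im,np.ones((3,3)))
    out.append(im)
cv2.imwrite("pics/top.png",cv2.resize(np.vstack(out),None,fx=.6,fy=.6))
p=np.load("scene.npz")['p'][140:260,200:390,::-1];cv2.imwrite("pics/crop.png",cv2.resize(p,None,fx=4,fy=4,interpolation=cv2.INTER_CUBIC))
E
```

```text
scene 338 226 [ 0.437 -0.176  0.08 ]
scene 369 242 [ 0.476 -0.246  0.03 ]
scene 238 205 [0.42  0.102 0.014]
scene 330 240 [ 0.445 -0.16   0.013]
scene 227 152 [ 0.613  0.286 -0.   ]
side 256 240 [ 0.452 -0.14   0.073]
side 272 290 [ 0.474 -0.241  0.028]
side 250 180 [0.453 0.034 0.113]
```

View pics/crop.png

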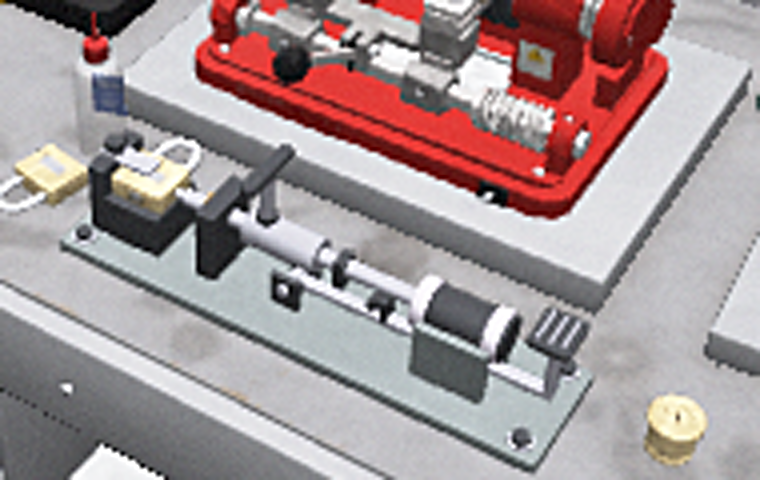

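The crop shows the cross-bar from (245,195) to (290,150), the pad at (560,330), the base plate outline, and the driver's +y end to the left. The bottle and loose padlock are at the far left end.

```bash
python3 - <<'E'
import numpy as np,cv2
from h import cloud
for f in("scene","side"):
    X,p,d=cloud(f+".npz")
    P=X[d>0]
    near=(P[:,0]>.36)&(P[:,0]<.56)&(P[:,1]>-.25)&(P[:,1]<.22)
    def rep(n,m,yl,yh):
        Q=P[near&m&(P[:,1]>yl)&(P[:,1]<yh)]
        if len(Q)<4: print(f,n,len(Q));return
        print(f,n,len(Q),'med',np.median(Q,0).round(4),'min',Q.min(0).round(3),'max',Q.max(0).round(3))
        (c,s,a)=cv2.minAreaRect((Q[:,:2]*1000).astype(np.float32)); print('   rect',np.round(c,1),np.round(s,1),round(a,1))
    z=P[:,2]; ix=P[:,0]<.52
    rep('bar',(z>.1)&(z<.125)&ix,-.05,.07)
    rep('pad',(z>.074)&(z<.084)&ix,-.22,-.153)
    rep('base',(z>.009)&(z<.0155)&(P[:,0]<.505),-.22,.19)
    rep('bearing',(z>.064)&(z<.074)&ix,.02,.09)
E
```

```text
scene bar 75 med [0.444  0.0271 0.1132] min [0.422 0.022 0.104] max [0.519 0.065 0.123]
   rect [473.4  37.5] [103.8  23.3] 17.9
scene pad 137 med [ 0.446  -0.1743  0.0807] min [ 0.431 -0.187  0.074] max [ 0.466 -0.16   0.084]
   rect [ 448.6 -173.8] [27.2 34.9] 87.1
scene base 1778 med [ 0.4253 -0.0407  0.0128] min [ 0.4   -0.188  0.009] max [0.495 0.171 0.015]
   rect [445.8  -8.5] [ 91.7 360. ] 1.2
scene bearing 126 med [0.4432 0.0588 0.0696] min [0.425 0.02  0.064] max [0.469 0.088 0.074]
   rect [449.7  55.6] [43.4 65.3] 16.2
side bar 106 med [0.4523 0.0275 0.1108] min [0.426 0.022 0.102] max [0.477 0.035 0.116]
   rect [451.5  29.1] [12.5 51.8] 87.1
side pad 172 med [ 0.4519 -0.1759  0.0799] min [ 0.435 -0.187  0.074] max [ 0.469 -0.158  0.083]
   rect [ 452.9 -172.8] [28.4 33.2] 85.5
side base 2040 med [ 0.4424 -0.0697  0.0121] min [ 0.407 -0.189  0.009] max [0.497 0.172 0.015]
   rect [451.9  -8.2] [ 89.9 361.2] 0.2
side bearing 96 med [0.4501 0.0588 0.0691] min [0.429 0.021 0.064] max [0.473 0.072 0.074]
   rect [452.2  46.2] [44.8 49.8] 2.9
```

View pics/top.png

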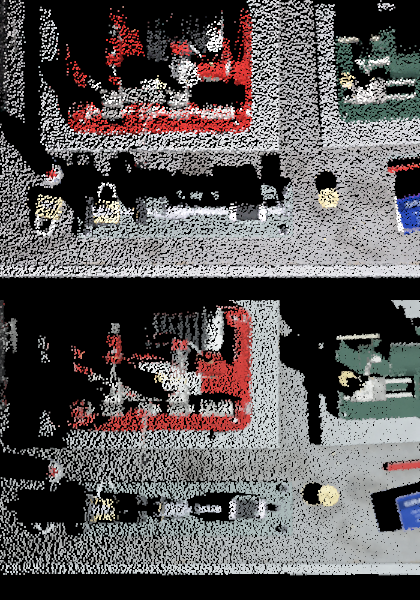

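The top-down map agrees with the fits:
- **Driver:** origin about (0.450, -0.008), yaw about 0.
- **Bar:** about (0.451, 0.029, 0.108), so hammer is about 0.010.
- **Pad:** about (0.451, -0.173, 0.080).
- **Bottle:** near (0.51, 0.21).

I'll move with shut fingers and jaws along y, to push the bar from its +y side.

Emit:
move_arm(
  deltas=[
    [[0, 0, 0.117], [0.17, -0.5, 0.1], 1],
    [[0, 0, 0.233], [0.35, -0.95, 0.2], 1],
    [[0, 0, 0.233], [0.35, -0.95, 0.2], 1],
  ],
  grip_force=40,
)

```text
time: 0.48
tool_pos: [0.2775, 0.5331, 0.2519]
tcp_rot: [0.003, 3.141, -0.0]
wrist_force: [0.5, 0.5, -0.9]
width: 0.375
```

Emit:
move_arm(
  deltas=[
    [[0, 0, 0], [0.17, -0.5, 0], 1],
    [[0, 0, 0], [0.35, -0.95, 0], 1],
  ],
)

```text
time: 0.72
tool_pos: [0.3112, 0.4399, 0.2506]
tcp_rot: [-0.0, -3.141, 0.001]
wrist_force: [-0.4, -0.4, 0.5]
width: 0.002
```

Emit:
move_arm(
  deltas=[
    [[0, 0, 0], [0.17, -0.5, 0], 1],
    [[0, 0, 0], [0.35, -0.95, 0], 1],
  ],
)

```text
time: 0.98
tool_pos: [0.3465, 0.3445, 0.2508]
tcp_rot: [-0.001, -3.141, -0.0]
wrist_force: [0.2, 0.2, 0.9]
width: -0.003
```

Emit:
move_arm(
  deltas=[
    [[0, 0, 0], [0.17, -0.5, 0], 1],
    [[0, 0, 0], [0.35, -0.95, 0], 1],
  ],
)

```text
time: 1.23
tool_pos: [0.3817, 0.2495, 0.251]
tcp_rot: [-0.001, -3.141, -0.0]
wrist_force: [0.7, 0.4, 0.2]
width: 0.002
```

Emit:
move_arm(
  deltas=[
    [[0, 0, 0], [0.17, -0.5, 0], 1],
    [[0, 0, 0], [0.35, -0.95, 0], 1],
  ],
)

```text
time: 1.48
tool_pos: [0.4169, 0.1544, 0.2511]
tcp_rot: [0.002, 3.142, 0.001]
wrist_force: [0.7, 0.2, 0.3]
width: 0.001
```

Emit:
move_arm(
  deltas=[
    [[0, 0, 0], [0.17, -0.45, 0], 1],
    [[0, 0, 0], [0.35, -0.9, 0], 1],
    [[0, 0, 0], [0.35, -0.9, 0], 1],
    [[0, 0, 0], [0.35, -0.9, 0], 1],
  ],
)

```text
time: 1.98
tool_pos: [0.4514, 0.0659, 0.2509]
tcp_rot: [-0.002, -3.141, -0.001]
wrist_force: [0.1, -0.2, 0.8]
width: -0.001
```

Emit:
move_arm(
  deltas=[
    [[0, 0, 0], [0, 0.04, -0.5], 1],
    [[0, 0, 0], [0, 0.04, -1], 1],
    [[0, 0, 0], [0, 0.04, -1], 1],
  ],
)

```text
time: 2.35
tool_pos: [0.447, 0.0705, 0.1471]
tcp_rot: [0.003, -3.132, 0.001]
wrist_force: [0.0, 0.0, -0.0]
width: -0.002
```

```bash
python3 - <<'E'
from workcell import status, read_camera, camera_info
import cv2,numpy as np
from h import cloud
o=[]
for n,b in(("side",(110,250,190,330)),("wrist",None)):
    i=camera_info(n);p,d=read_camera(n);np.savez(f"{n}1.npz",p=p,d=d,**i)
    if b:p=p[b[0]:b[1],b[2]:b[3]]
    o.append(cv2.resize(p[:,:,::-1],(400,400 if b else 300)))
o[1]=cv2.copyMakeBorder(o[1],0,100,0,0,0)
cv2.imwrite("pics/c1.png",np.hstack(o))
X,p,d=cloud("wrist1.npz");P=X[d>0]
for a in((.1,.12,-.05,.045),(.074,.084,-.2,-.14)):
    m=(P[:,2]>a[0])&(P[:,2]<a[1])&(P[:,1]>a[2])&(P[:,1]<a[3])&(abs(P[:,0]-.45)<.05)
    if m.sum()>4:print(m.sum(),P[m].min(0).round(4),P[m].max(0).round(4))
E
```

```text
1126 [0.4221 0.0249 0.1011] [0.4751 0.0371 0.1162]
```

View pics/c1.png

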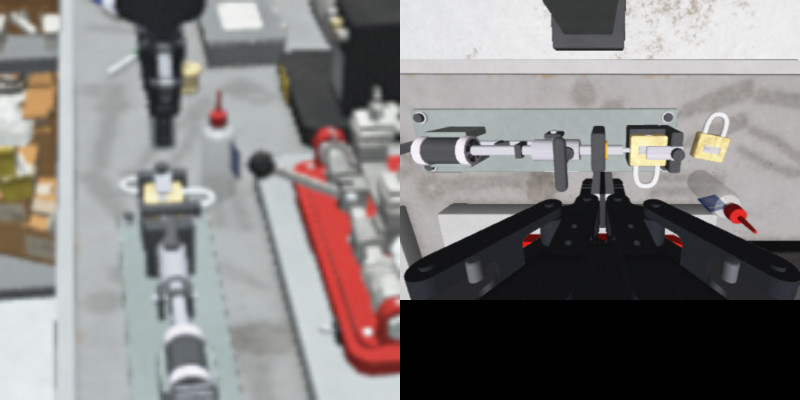

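The left crop shows shut fingers clear above the padlock end. The wrist view (right) shows the bar at (560,160) just left of the finger tips at (605,190), with nothing in the way. Wrist depth puts the bar at about y = 0.031. Next I'll descend and push.

Emit:
move_arm(
  deltas=[
    [[0, 0, 0], [0, 0, -0.4], 1],
    [[0, 0, 0], [0, 0, -0.62], 1],
    [[0, 0, 0], [0, 0, -0.62], 1],
    [[0, 0, 0], [0, 0, -0.62], 1],
  ],
)

```text
time: 2.95
tool_pos: [0.4537, 0.0698, 0.0919]
tcp_rot: [-0.001, 3.137, 0.001]
wrist_force: [0.0, -0.8, 0.5]
width: -0.003
```

Emit:
move_arm(
  deltas=[
    [[0, 0, 0], [0, -0.1, 0], 1],
    [[0, 0, 0], [0, -0.2, 0], 1],
    [[0, 0, 0], [0, -0.25, 0], 1],
    [[0, 0, 0], [0, -0.3, 0], 1],
    [[0, 0, 0], [0, -0.3, 0], 1],
  ],
)

```text
time: 3.58
tool_pos: [0.4526, 0.0395, 0.0903]
tcp_rot: [0.002, 3.139, 0.002]
wrist_force: [0.7, 5.0, 4.3]
width: -0.004
```

Emit:
move_arm(
  deltas=[
    [[0, 0, 0], [0, -0.1, 0], 1],
    [[0, 0, 0], [0, -0.15, 0], 1],
    [[0, 0, 0], [0, -0.2, 0], 1],
    [[0, 0, 0], [0, -0.2, 0], 1],
  ],
)

```text
time: 4.08
tool_pos: [0.4526, 0.0215, 0.0904]
tcp_rot: [0.003, 3.139, 0.008]
wrist_force: [0.5, 12.7, 5.2]
width: -0.003
```

Emit:
move_arm(
  deltas=[
    [[0, 0, 0], [0, -0.04, 0], 1],
    [[0, 0, 0], [0, -0.07, 0], 1],
    [[0, 0, 0], [0, -0.1, 0], 1],
    [[0, 0, 0], [0, -0.1, 0], 1],
  ],
)

```text
time: 4.58
tool_pos: [0.4526, 0.0109, 0.0903]
tcp_rot: [0.002, 3.139, 0.006]
wrist_force: [1.1, 11.2, 4.4]
width: -0.0
```

Emit:
move_arm(
  deltas=[
    [[0, 0, 0], [0, -0.03, 0], 1],
    [[0, 0, 0], [0, -0.05, 0], 1],
    [[0, 0, 0], [0, -0.05, 0], 1],
  ],
)

```text
time: 4.95
tool_pos: [0.4527, 0.0058, 0.0903]
tcp_rot: [0.002, 3.139, 0.005]
wrist_force: [0.7, 8.7, 4.7]
width: -0.002
```

Emit:
move_arm(
  deltas=[
    [[0, 0, 0], [0, -0.02, 0], 1],
    [[0, 0, 0], [0, -0.02, 0], 1],
    [[0, 0, 0], [0, -0.02, 0], 1],
  ],
)

```text
time: 5.32
tool_pos: [0.4527, 0.0039, 0.0903]
tcp_rot: [0.002, 3.139, 0.005]
wrist_force: [1.2, 10.0, 5.0]
width: -0.001
```

```bash
cat > bar.py <<'E'
from workcell import read_camera, camera_info
import numpy as np,sys
from h import cloud
for n in("side","wrist"):
    i=camera_info(n);p,d=read_camera(n);np.savez(f"{n}2.npz",p=p,d=d,**i)
    X,p,d=cloud(f"{n}2.npz");P=X[d>0]
    m=(P[:,2]>.1)&(P[:,2]<.117)&(P[:,1]>-.06)&(P[:,1]<.07)&(abs(P[:,0]-.45)<.035)
    h=np.histogram(P[m,1],np.arange(-.06,.071,.005));print(n,m.sum(),P[m].min(0).round(4),h[0])
E
python3 bar.py
```

```text
side 140 [ 0.4255 -0.0239  0.1009] [ 0  0  0  0  0  0  0 31 71 13  9 11  3  2  0  0  0  0  0  0  0  0  0  0
  0  0]
wrist 2144 [ 0.4223 -0.0216  0.1001] [  0   0   0   0   0   0   0 109 633 634 181 122 133 137 132  63   0   0
   0   0   0   0   0   0   0   0]
```

The bar has travelled 46 mm, so the hammer is at about 0.053 and past the sear, with the force back down to the plain spring level. I'll ease off slowly.

Emit:
move_arm(
  deltas=[
    [[0, 0, 0], [0, 0.03, 0], 1],
    [[0, 0, 0], [0, 0.06, 0], 1],
    [[0, 0, 0], [0, 0.1, 0], 1],
    [[0, 0, 0], [0, 0.13, 0], 1],
    [[0, 0, 0], [0, 0.13, 0], 1],
  ],
)

```text
time: 6.05
tool_pos: [0.4509, 0.015, 0.0888]
tcp_rot: [0.001, -3.14, 0.001]
wrist_force: [0.4, 0.9, 0.5]
width: 0.002
```

```bash
python3 bar.py
```

```text
side 151 [ 0.4258 -0.0153  0.1004] [ 0  0  0  0  0  0  0  0  3 78 32  4 15 11  7  1  0  0  0  0  0  0  0  0
  0  0]
wrist 2197 [ 0.4222 -0.0142  0.1   ] [  0   0   0   0   0   0   0   0   0 376 679 390 109 129 137 143 131 103
   0   0   0   0   0   0   0   0]
```

Force is zero and the bar's rear face is at -0.015, which is where the sear should hold it. I'll back off, pause, lift, and go over the pad.

Emit:
move_arm(
  deltas=[
    [[0, 0, 0], [0, 0.12, 0], 1],
    [[0, 0, 0], [0, 0.12, 0], 1],
    [[0, 0, 0], [0, 0.12, 0], 1],
    [[0, 0, 0], [0, 0.12, 0], 1],
    [[0, 0, 0], [0, 0.12, 0.3], 1],
    [[0, 0, 0], [0, 0.12, 0.6], 1],
    [[0, 0, 0], [0, 0.12, 0.7], 1],
    [[0, 0, 0], [0, 0.12, 0.7], 1],
  ],
)

```text
time: 7.15
tool_pos: [0.4519, 0.0273, 0.1597]
tcp_rot: [-0.0, 3.14, -0.0]
wrist_force: [-0.2, -0.0, -0.4]
width: 0.0
```

Emit:
move_arm(
  deltas=[
    [[0, 0, 0], [0, -0.4, 0], 1],
    [[0, 0, 0], [0, -0.8, 0], 1],
    [[0, 0, 0], [0, -1, 0], 1],
  ],
)

```text
time: 7.52
tool_pos: [0.4502, -0.074, 0.1575]
tcp_rot: [-0.002, -3.139, -0.0]
wrist_force: [0.2, 0.3, -0.2]
width: 0.003
```

Emit:
move_arm(
  deltas=[
    [[0, 0, 0], [0, -0.5, 0], 1],
    [[0, 0, 0], [0, -0.9, 0], 1],
    [[0, 0, 0], [0, -1, 0], 1],
    [[0, 0, 0], [0, -1, 0], 1],
    [[0, 0, 0], [0, -1, 0], 1],
  ],
)

```text
time: 8.15
tool_pos: [0.451, -0.1715, 0.1585]
tcp_rot: [0.001, -3.14, -0.002]
wrist_force: [0.8, 0.4, 0.2]
width: -0.002
```

```bash
python3 bar.py; python3 - <<'E'
from workcell import status
import numpy as np
from h import cloud
print(status.read_state()['tool_pos'])
for n in("side2","wrist2"):
    X,p,d=cloud(n+".npz");P=X[d>0]
    m=(P[:,2]>.076)&(P[:,2]<.084)&(P[:,1]>-.21)&(P[:,1]<-.15)&(abs(P[:,0]-.45)<.03)
    if m.any():print(n,m.sum(),P[m].min(0).round(4),P[m].max(0).round(4))
E
```

```text
side 41 [ 0.4258 -0.0154  0.1041] [ 0  0  0  0  0  0  0  0  2 26 13  0  0  0  0  0  0  0  0  0  0  0  0  0
  0  0]
wrist 1356 [ 0.4223 -0.016   0.1001] [  0   0   0   0   0   0   0   0  26 931 379  20   0   0   0   0   0   0
   0   0   0   0   0   0   0   0]
[ 0.45133541 -0.17147556  0.15899581]
side2 168 [ 0.4355 -0.1881  0.076 ] [ 0.4695 -0.1581  0.0828]
wrist2 1187 [ 0.4327 -0.1863  0.0762] [ 0.467  -0.1587  0.083 ]
```

The hammer is held. The pad is at about (0.451, -0.173, 0.080) and the tool is directly above it. I'll press it.

Emit:
move_arm(
  deltas=[
    [[0, 0, 0], [0, -0.02, -0.4], 1],
    [[0, 0, 0], [0, -0.02, -0.7], 1],
    [[0, 0, 0], [0, -0.02, -0.75], 1],
    [[0, 0, 0], [0, -0.02, -0.8], 1],
    [[0, 0, 0], [0, -0.02, -0.85], 1],
    [[0, 0, 0], [0, -0.02, -0.9], 1],
    [[0, 0, 0], [0, -0.02, -0.93], 1],
    [[0, 0, 0], [0, -0.02, -0.93], 1],
  ],
)

```text
time: 9.25
tool_pos: [0.4528, -0.1754, 0.0673]
tcp_rot: [-0.0, 3.139, -0.002]
wrist_force: [0.4, -2.2, 2.1]
width: 0.001
```

```bash
python3 bar.py
```

```text
Traceback (most recent call last):
  File "bar.py", line 8, in <module>
    h=np.histogram(P[m,1],np.arange(-.06,.071,.005));print(n,m.sum(),P[m].min(0).round(4),h[0])
                                                                     ~~~~~~~~^^^
ValueError: zero-size array to reduction operation minimum which has no identity
```

Emit:
move_arm(
  deltas=[
    [[0, 0, 0], [0, 0, 0.1], 1],
    [[0, 0, 0], [0, 0, 0.3], 1],
    [[0, 0, 0], [0, 0, 0.7], 1],
    [[0, 0, 0], [0, 0, 1], 1],
    [[0, 0, 0], [0, 0, 1], 1],
    [[0, 0, 0], [0, 0, 1], 1],
  ],
)

```text
time: 10.05
tool_pos: [0.4507, -0.1741, 0.1655]
tcp_rot: [0.0, -3.14, -0.002]
wrist_force: [-0.5, 0.0, 0.5]
width: -0.007
```

```bash
python3 bar.py; python3 - <<'E'
import numpy as np,cv2
from workcell import read_camera
from h import cloud
for n in("side2","wrist2"):
    X,p,d=cloud(n+".npz");P=X[d>0]
    m=(P[:,2]>.05)&(P[:,2]<.09)&(P[:,1]>-.185)&(P[:,1]<-.165)&(abs(P[:,0]-.45)<.014)
    if m.any():print(n,'pad z',m.sum(),np.median(P[m],0).round(4))
p,d=read_camera("scene")
a=cv2.resize(p[140:260,200:390,::-1],(570,360),interpolation=cv2.INTER_CUBIC)
b=cv2.resize(np.load("wrist2.npz")['p'][100:300,:,::-1],(570,223))
cv2.imwrite("pics/end.png",np.vstack([a,b]))
E
```

```text
side 38 [0.426  0.0304 0.104 ] [ 0  0  0  0  0  0  0  0  0  0  0  0  0  0  0  0  0  0 13 19  6  0  0  0
  0  0]
side2 pad z 129 [ 0.4505 -0.1767  0.0799]
wrist2 pad z 663 [ 0.4498 -0.1755  0.0803]Traceback (most recent call last):
  File "bar.py", line 8, in <module>
    h=np.histogram(P[m,1],np.arange(-.06,.071,.005));print(n,m.sum(),P[m].min(0).round(4),h[0])
                                                                     ~~~~~~~~^^^
    return umr_minimum(a, axis, None, out, keepdims, initial, where)
ValueError: zero-size array to reduction operation minimum which has no identity
```

View pics/end.png

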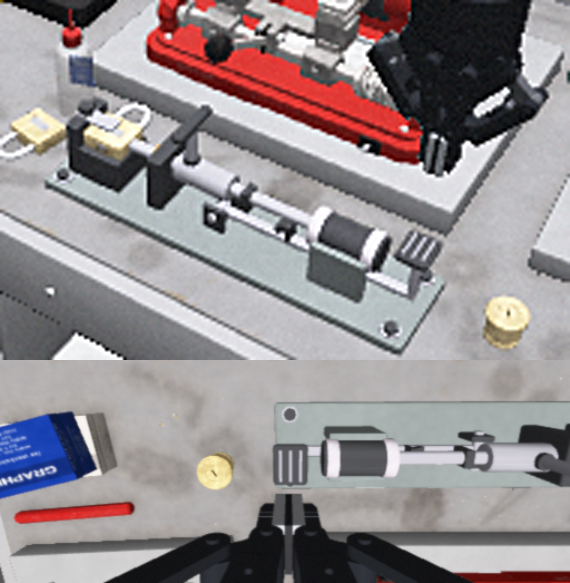

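The hammer has fired (bar forward) and the pad is back at z = 0.080. The loose things are untouched: bottle at (75,60), padlock at (30,132), cylinder at (507,320). The residual reads about 2 mm, which is borderline, so I'll look from the earlier wrist pose to compare.

Emit:
move_arm(
  deltas=[
    [[0, 0, 0], [0, 0.5, 0], 1],
    [[0, 0, 0], [0, 1, 0], 1],
  ],
)

```text
time: 10.45
tool_pos: [0.4506, -0.0738, 0.165]
tcp_rot: [-0.003, -3.139, -0.001]
wrist_force: [0.9, 0.6, -0.4]
width: -0.001
```

Emit:
move_arm(
  deltas=[
    [[0, 0, 0], [0, 0.5, 0], 1],
    [[0, 0, 0], [-0.03, 1, 0], 1],
  ],
)

```text
time: 10.7
tool_pos: [0.4476, 0.0268, 0.1652]
tcp_rot: [-0.001, -3.14, -0.0]
wrist_force: [0.5, -0.3, -0.3]
width: 0.0
```

Emit:
move_arm(
  deltas=[
    [[0, 0, 0], [0, 0.45, -0.17], 1],
    [[0, 0, 0], [0, 0.45, -0.17], 1],
    [[0, 0, 0], [0, 0.45, -0.17], 1],
    [[0, 0, 0], [0, 0.45, -0.17], 1],
  ],
)

```text
time: 11.2
tool_pos: [0.4486, 0.0694, 0.1493]
tcp_rot: [-0.002, -3.142, 0.0]
wrist_force: [0.1, 0.4, 0.4]
width: 0.003
```

```bash
python3 - <<'E'
from workcell import read_camera, camera_info,status
import numpy as np,cv2
from h import cloud
print(status.read_state()['tool_pos'])
i=camera_info("wrist");p,d=read_camera("wrist");np.savez("wrist3.npz",p=p,d=d,**i)
o=[]
def prof(P,lo,hi): # y extents per x slice of the bar
    return
for n in("wrist1","wrist3"):
    X,p,d=cloud(n+".npz");P=X[d>0]
    def ext(z0,z1,y0,y1,w=.025,c=.45):
        m=(P[:,2]>z0)&(P[:,2]<z1)&(P[:,1]>y0)&(P[:,1]<y1)&(abs(P[:,0]-c)<w);Q=P[m,1]
        return m.sum(),np.percentile(Q,[1,50,99]).round(4)
    print(n,'bar',ext(.103,.117,0,.05),'bearing top',ext(.066,.0735,.045,.085))
    uvw=lambda x:(np.load(n+'.npz')['K']@(np.load(n+'.npz')['R']@x+np.load(n+'.npz')['t']))
    a=uvw(np.array([.45,.07,.055]));u,v=(a[:2]/a[2]).astype(int);print(u,v)
    o.append(cv2.resize(p[v-60:v+60,u-80:u+80,::-1],(400,300),interpolation=cv2.INTER_CUBIC))
cv2.imwrite("pics/cmp.png",np.hstack(o))
E
```

```text
[0.44861354 0.06938901 0.14929058]
wrist1 bar (np.int64(1062), array([0.0255, 0.032 , 0.0369])) bearing top (np.int64(898), array([0.0574, 0.0654, 0.0733]))
258 192
wrist3 bar (np.int64(1049), array([0.0339, 0.0404, 0.0453])) bearing top (np.int64(1017), array([0.0454, 0.0644, 0.0731]))
259 193
```

View pics/cmp.png

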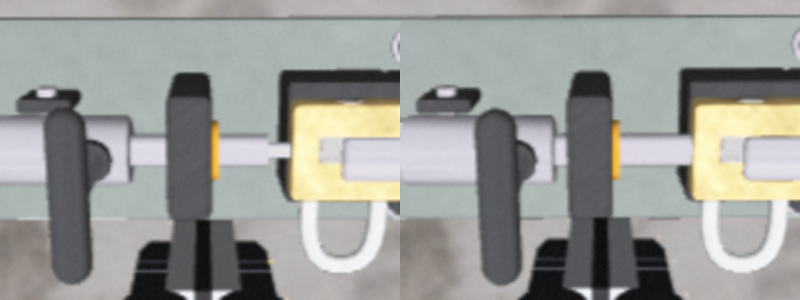

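In the before/after crops the pin is visible between nose and padlock on the left (268–290, 148). On the right it is gone and the hammer nose meets the padlock side at x = 690. The gap was 22 px, about 8.2 mm, and the hammer advanced 8.4 mm. The bar-to-bearing distance of 25.7 mm matches hammer = 0 (26 mm). Handing in.

```bash
python3 -c "
from workcell import order,status
print(order.finish_job());s=status.read_state();print(s['time'],s['wrist_force'])"
```

```text
the job is handed in; nothing more can be done
None
the job is handed in; nothing more can be done
```

The pin is driven in flush by a hammer blow, and the job is handed in at about 11 s of the 37 s allowed. No verdict is reported.

**What I did:** With the fingers shut, I pushed the cross-bar back from its +y side to about 0.053. I eased off until the sear alone held the hammer: the bar sat at the expected 0.048 position and contact force was zero for over 1 s. Then I pressed the thumb pad about 13 mm to fire it and let it come up again.

**Last checks:**
- **Pin:** it is no longer visible. The hammer advanced 8.4 mm against a starting gap of about 8.2 mm.
- **Hammer:** the bar-to-bearing distance is 25.7 mm, where 26 mm means fully forward.
- **Thumb pad:** it is back at z = 0.080.
- **Loose things:** they look unmoved in the picture, though I did not measure them again.
- **Robot:** clear of everything, with no force at the wrist in the last reading before handing in.

**One disagreement:** a coarse side-camera reading suggested the hammer might be 2 mm short of its front stop. The closer wrist view did not bear that out. The last state reading, after the hand-in, was refused, so it gave no extra check.

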